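# Hang the sponge caddy back in its spring-clip bracket

### The job

Hang the dark grey sponge caddy back on the end panel of the white bottle tray: pick it up by its top rim, lower the ears of its back plate into the two slots of the steel bracket, and slide it down past the spring clips until it sits fully home, flat and upright, with both clips snapped back over the ears, then let go. Push only as hard as the clips and a light press on the stop need (it must never be forced), and leave the bottles, the jar and the wicker box as they are.

Things in the scene. Friction and masses are not known exactly. Their poses are not given: they have to be found in the camera images.
- caddy: Loose dark grey plastic sponge caddy, about 0.16 kg: upright back plate 5 mm thick (x), 140 wide (y), 106 high, and a shallow open basket, 132 wide and 28 high, that points to its own +x and ends 72 out. It stands on the basket's underside. Origin: at the underside, in the middle of the back plate's thickness and width; z up. An ear at each end of the back plate, a thick rim along its top.
- rim (a point): Middle of the caddy's rim, the place to grip it: a bar 10 mm thick (x), 90 long (y), 16 high, 104 to 120 above the caddy's origin (this point at 112), directly over it. Same axes as the caddy.
- ear_l (a point): Foot of the ear at the caddy's +y end, middle of its thickness, 35 mm above the caddy's origin and 77 to the side. The ear is a tab 5 mm thick (x), 70 to 84 from the caddy's middle (y), 20 high, with a rounded foot.
- ear_r (a point): The same at the caddy's -y end.
- tray: White steel pull-out bottle tray, fixed. Origin: at the foot of its upright end panel, middle of the outer face; +x points out of that face, away from the bottles; z up. Panel 12 mm thick (x -12 to 0), 210 wide, top at 155. Behind it the tray, rims 45 high, a thin rail at 85, reaches to x = -210. On the outer face a steel bracket with two upright slots, open at the top.
- slot_l (a point): Where the foot of the caddy's +y ear rests when home with the bracket at its lowest: 10.5 mm out from the panel face, 77 to the tray's +y side, 115 up. Same axes as the tray: home, the caddy has the tray's yaw. The bracket is height-adjustable in long slotted holes: all of it (stop, walls, clips) sits 0 to 22 mm higher than given here, not measured; it holds fast in use.
- slot_r (a point): The same for the -y ear. Each slot, in mm from this point: rigid stop below at 0; rear wall 2.5 behind (-x), its rounded top 37 up; outer side wall 10 further out, 3 clear of the ear; front lip 12.5 ahead. The ear enters from above. A spring clip lines the front: ramp from 6.5 ahead, 38 up, down to a nose 22 up and 0.5 behind this point, so the ear must push it 3 forward.
- clip_l (a joint): Forward deflection (along the tray's +x) of the spring clip in the +y slot, in m: 0 relaxed, about 0.003 while an ear slides past its nose, under 0.001 once the ear is home and the clip has snapped over its top. About 1.6 N per mm. Both clips together resist sliding down with some 3 to 12 N, falling at the snap, just before the rigid stop. Over 30 N between caddy and tray is forcing it.
- clip_r (a joint): The same for the clip at the tray's -y side.
- bottle_a: Bystander: white bottle, 62 diameter, 170 high, in the tray; origin at its underside.
- bottle_b: Bystander: white bottle, 68 diameter, 150 high, in the tray; origin at its underside.
- jar: Bystander: white jar with wooden lid, 84 diameter, 100 high; origin at its underside.
- basket: Bystander: lidded wicker box, 180 by 250, 135 high; origin at the middle of its underside, long side along y.
Things that resemble listed ones, but are neither listed nor needed, are in the scene too. Of the things like the caddy, leave any that is orange or red; of the rest the smaller one is meant.

How it is judged:
By the outcome, as a careful person would: the job done as asked, in the order asked, and still so for the second after the job is handed in, with the robot touching nothing.
It also fails if it takes over 48 s, if anything falls off the work surface, if the arm or the gripper's body presses on something with over 40 N, if the wrist force passes 120 N, or if a joint passes its speed limit or range.

### The arm

A 6-joint arm with a two-finger parallel gripper is mounted at the origin on the work surface. World frame = base frame: x ahead of the robot, y to its left, z up, the work surface at z = 0. Lengths are in m, angles in rad, forces in N, time in s.
With the tool pointing down it reaches from about 0.325 to 0.875 m from the base axis. Payload 4.4 kg.
Tool frame: the origin (TCP) lies on the mounting face of the last link; the fingertips stand 173 mm ahead of it and the grasp point (between the pads) lies 155 mm ahead of it; z points along the fingers, y is the direction in which the jaws open and shut (so a half turn about z gives the same grasp; the last joint's range is limited). The gripper opens to 85 mm and grips with 20 to 120 N. Pads are 22 mm wide; open, the fingers measure 114 mm over their backs; the gripper's body (76 mm by 85 mm) begins 54 mm behind the grasp point. The pads swing forward as they close: fully open they stand 13 mm farther back than shut.
Start: joints at [1.058, 0.207, 1.542, -0, 1.393, -0.15], TCP at [0.204, 0.538, 0.405] pointing down, gripper open.
Joint ranges: [-2.73, 2.73], [-0.86, 2.22], [0.23, 2.46], [-1.11, 4.25], [0.08, 2.63], [-2.82, 2.82]. Speed limits (rad/s): [2.79, 2.79, 3.14, 3.14, 3.14, 3.14].

### API

Orientations are given as a unit quaternion [w, x, y, z].
In Python, from cell import bot gives the robot as it stands.
- The arm moves only by the tool play_rows, never from a script. Its argument "plan" is a list that holds one entry, the list of rows, each a list of 5 numbers: the gripper's target within -1 to 1 (fully open at 1, half-way at 0, shut at -1), then the shift along the tool's x, y, z in m, then the turn about the tool's z in rad. In form: [[[fingers, x, y, z, spin], ...]]. A call has 1 to 10 rows; each row shifts and turns the commanded pose from where the row before left it, along the tool's axes as they then stand; what a row does not reach is not made up. A row lasts 1/8 s, in which the tool goes at most 62.5 mm and 10.7 degrees, less where a joint would pass 70% of its speed; a pose out of reach is approached as far as the arm can. A call is refused whole if a number of a shift passes 0.0625 or a number of a turn 0.188, either way. A call with a gripper value outside its range is refused whole. The fingers move at their own pace and stop on an object; "newtons" is the grip in N (left out, the last holds). Time passes only in rows, so rows that do not move let the fingers close. It gives the time, the measured TCP pose, the force and the opening at its end, in the units of the state.
- bot.get_state(): the state, without advancing time (a new reading comes with each control period).
- bot.get_image(name): name is "scene" or "top" or "wrist"; returns the picture (400x640x3 uint8, red, green, blue); there is no depth.
- bot.get_calibration(name): a dict with "K" (3x3 intrinsics, pixels), "world_from_camera" (4x4, takes a point from camera to world coordinates); the wrist camera has in their place "tool_from_camera" (4x4, takes a point from camera to tool coordinates, whose origin is the TCP and whose axes are the flange's). Camera axes: x right, y up, looking along -z (the intrinsics and any distortion apply to the point x, -y, -z); pixel columns grow to the right and rows downward; lengths in m; the calibration is good to about 2 mm. A picture is of the moment at which its call begins: read the wrist's pose just before it. get_calibration takes no time and is no camera call.
- bot.finish_job(): hands the job in, once; it reports no verdict.
Trained networks look in the newest picture that a camera, given by its name, has taken for a name from the list of things; names that differ only in an ending like _2 or _b are one class to them, and where a whole thing is asked for, a point or a joint stands for the part that bears it (a point fixed in the world has none). Each returns a list of dicts, best first, with "p" (0 to 1); they miss things now and then, are a little off and sometimes report something else, mostly with a low value. They report only what shows in the picture. A call takes as long as a camera call. They do not tell look-alikes from the thing itself.
- bot.boxes_of(camera, name): "bbox" ([left, top, right, bottom] as shares, 0 to 1, of the picture: columns of its width, rows of its height, round what is visible of it).
- bot.pinpoint(camera, name): "position" ([column, row] as shares, 0 to 1, of the picture: columns of its width, rows of its height: a listed point, or the origin of a listed thing).
The state is a dict: "t": time; "joints": joint angles; "qd": joint speeds; "effort": joint torques, N m; "eef_pos": TCP position; "orientation": TCP orientation; "force": force on the tool from outside, world axes, zero at the start; "moment": the same for the moment, N m; "grip_width": opening from 0.0 (shut) to 1.0 (fully open).
Only numpy, scipy, OpenCV 4.12 (cv2) and the standard library are available. Lean on these libraries where they do the work, as an engineer would, in place of code of your own. Each camera call takes 0.05 s, during which the arm holds its last target. There are 200 camera calls.

## Working session

There is one attempt and no reset: what is moved stays moved. The work goes in short steps, Python scripts to look and compute and a tool call to move; the robot and the scene stay as the last step left them, time stands still between calls to the robot, and variables do not carry over. Pictures are saved under pics/ and viewed, about 8 in all and at most 12, crops included, and the job is handed in when it is done.

Besides the shell and the picture viewer there is one more tool, called after "Call:" as a command line: name --argument value ..., lists and objects as JSON in quotes. play_rows: Moves the arm, as the interface text tells. Its arguments: {"type":"object","properties":{"plan":{"type":"array","items":{"type":"array","items":{"type":"array","items":{"type":"number"}}}},"newtons":{"type":"number"}},"required":["plan"]}

```bash
ls; mkdir -p pics; cat > h.py <<'E'
import numpy as np, cv2
from scipy.spatial.transform import Rotation as R
from cell import bot
def cam(name, st=None):
    c=bot.get_calibration(name); K=np.array(c["K"])
    if "world_from_camera" in c: T=np.array(c["world_from_camera"])
    else:
        st=st or bot.get_state(); q=st["orientation"]
        W=np.eye(4); W[:3,:3]=R.from_quat([q[1],q[2],q[3],q[0]]).as_matrix(); W[:3,3]=st["eef_pos"]
        T=W@np.array(c["tool_from_camera"])
    return K,T,c
def ray(name,u,v,st=None):
    K,T,c=cam(name,st); d=np.linalg.inv(K)@[u,v,1]; d=np.array([d[0],-d[1],-d[2]])
    return T[:3,3],T[:3,:3]@d
def atz(name,u,v,z,st=None):
    o,d=ray(name,u,v,st); return o+d*(z-o[2])/d[2]
def proj(name,P,st=None):
    K,T,c=cam(name,st); p=T[:3,:3].T@(np.asarray(P,float)-T[:3,3]); p=K@[p[0],-p[1],-p[2]]; return p[:2]/p[2]
def tri(rays):
    A=np.zeros((3,3));b=np.zeros(3)
    for o,d in rays:
        d=d/np.linalg.norm(d);M=np.eye(3)-np.outer(d,d);A+=M;b+=M@o
    return np.linalg.solve(A,b)
def save(name,fn):
    im=bot.get_image(name); cv2.imwrite("pics/"+fn,cv2.cvtColor(np.asarray(im),cv2.COLOR_RGB2BGR)); return im
E
python3 - <<'E'
from h import *
print(bot.get_state())
for n in ("scene","top","wrist"):
    print(n,bot.get_calibration(n)); save(n,n+"0.png")
    for k in ("rim","caddy","ear_l","ear_r","tray","slot_l","slot_r"):
        print(n,k,[(round(r["position"][0]*640,1),round(r["position"][1]*400,1),round(r["p"],2)) for r in bot.pinpoint(n,k)])
a=cv2.imread("pics/scene0.png");b=cv2.imread("pics/top0.png")
cv2.imwrite("pics/both.png",cv2.resize(np.vstack([a,b]),(480,600)))
E
```

```text
pics
{'t': 0.0, 'joints': array([ 1.05747237e+00,  2.07442384e-01,  1.54298287e+00, -1.90248302e-06,
        1.39349182e+00, -1.50485641e-01]), 'qd': array([ 0.00052611,  0.00155461, -0.00043734,  0.00076295, -0.00097778,
        0.00018807]), 'effort': array([ 1.08469030e-03, -3.83019662e+01, -2.91604060e+01, -1.95943344e-04,
        1.02031702e-02, -1.49597702e-05]), 'eef_pos': array([0.20390392, 0.53723695, 0.40349887]), 'orientation': array([-3.77814640e-04,  1.80425334e-01,  9.83587997e-01, -1.09908553e-03]), 'force': array([ 0.42133136, -0.04886926, -0.06877058]), 'moment': array([ 0.03198862,  0.00185608, -0.02632414]), 'grip_width': 1.0045177739907472}
scene {'K': array([[453.0915888 ,   0.        , 317.83568294],
       [  0.        , 453.0915888 , 200.08721686],
       [  0.        ,   0.        ,   1.        ]]), 'world_from_camera': array([[ 0.70676062, -0.53308382,  0.46509254,  1.12936138],
       [ 0.70742161,  0.52636848, -0.4716894 , -0.76985763],
       [ 0.00663993,  0.662388  ,  0.74913153,  1.14361897],
       [ 0.        ,  0.        ,  0.        ,  1.        ]]
[... 1937 characters left out ...]
90.3, 0.56)]
top slot_r [(197.9, 171.6, 0.9), (243.4, 190.3, 0.56)]
wrist {'K': array([[295.37820477,   0.        , 319.74922506],
       [  0.        , 295.37820477, 200.18424949],
       [  0.        ,   0.        ,   1.        ]]), 'tool_from_camera': array([[ 9.37395841e-05,  9.46415438e-01,  3.22951715e-01,
         8.29910394e-02],
       [ 9.99999951e-01, -1.84644268e-04,  2.50844331e-04,
         1.75817941e-04],
       [ 2.97034130e-04,  3.22951676e-01, -9.46415409e-01,
         3.13048336e-02],
       [ 0.00000000e+00,  0.00000000e+00,  0.00000000e+00,
         1.00000000e+00]])}
wrist rim []
wrist caddy []
wrist ear_l []
wrist ear_r []
wrist tray []
wrist slot_l []
wrist slot_r []
```

View pics/top0.png

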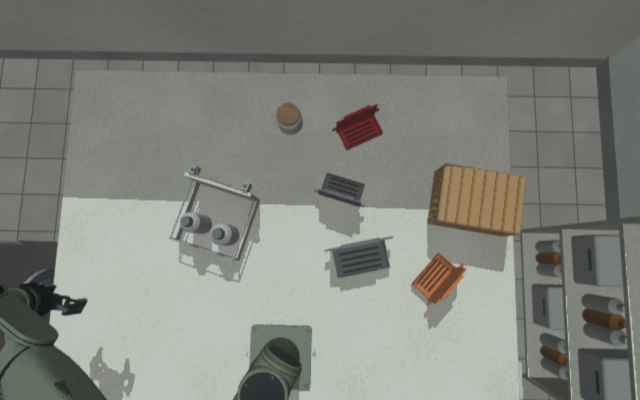

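View pics/scene0.png

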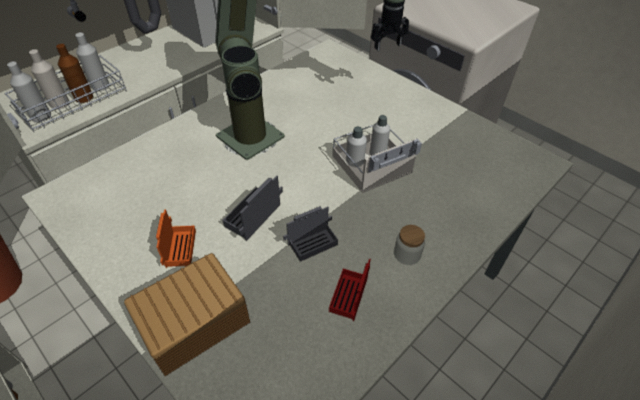

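The top view shows the small dark caddy at about (340,190), with the larger look-alike at (360,257). The tray panel runs from (188,172) to (255,188). Next I'll triangulate.

```bash
python3 - <<'E'
from h import *
def t(n,a,b):
    P=tri([ray("top",*a),ray("scene",*b)]); print(n,P.round(4),"res px",np.abs(proj("top",P)-a).max().round(1),np.abs(proj("scene",P)-b).max().round(1)); return P
l=t("ear_l",(317.5,190.1),(330.1,220.5)); r=t("ear_r",(363.6,205.4),(284.6,240.5))
# swap check
t("rim",(343,194.4),(308,211)); t("caddy",(340.2,202.1),(308.6,233.2))
print("sep",np.linalg.norm((l-r)[:2]),"yaw",np.arctan2(*( -(l-r)[0],(l-r)[1])))
sl=t("slot_l",(197.9,171.6),(413.6,157.1)); sr=t("slot_r",(243.4,190.3),(375,168.9)); t("tray",(228.9,191.2),(389.4,184.8))
d=sl-sr; print("sep",np.linalg.norm(d[:2]),"yaw",np.arctan2(-d[0],d[1]))
bl=t("big",(326.2,251.1),(283.0,193.3));br=t("big",(387.8,236.7),(243.9,233.6));print(np.linalg.norm(bl-br))
for z in (.035,): print(atz("top",317.5,190.1,z),atz("top",363.6,205.4,z))
s=bot.get_state();q=s["orientation"];print(R.from_quat([q[1],q[2],q[3],q[0]]).as_matrix().round(3))
im=cv2.imread("pics/top0.png")[150:290,160:400];cv2.imwrite("pics/c1.png",cv2.resize(im,(800,466),interpolation=2))
E
```

```text
ear_l [ 0.5286 -0.1062  0.0358] res px 0.2 0.3
ear_r [ 0.482  -0.2568  0.0292] res px 0.2 0.3
rim [ 0.5055 -0.1839  0.1269] res px 1.1 1.5
caddy [ 0.4974 -0.1773  0.0059] res px 1.4 1.9
sep 0.15760643482939954 yaw -0.3004006126271889
slot_l [0.5689 0.2641 0.0926] res px 0.9 1.1
slot_r [0.5142 0.1207 0.0959] res px 0.1 0.1
tray [ 0.5292  0.1987 -0.0274] res px 0.4 0.4
sep 0.153400925015192 yaw -0.36433868745640036
big [ 0.335  -0.1354  0.0335] res px 1.1 1.4
big [ 0.3821 -0.3331  0.041 ] res px 0.3 0.4
0.2033928534488606
[ 0.5280817  -0.10696546  0.035     ] [ 0.48075704 -0.25702537  0.035     ]
[[-0.935  0.355 -0.   ]
 [ 0.355  0.935 -0.   ]
 [ 0.    -0.    -1.   ]]
```

View pics/c1.png

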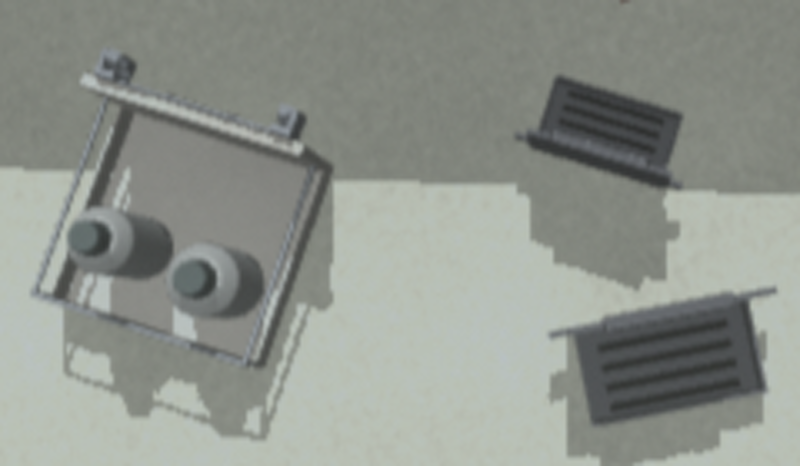

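The caddy measurements agree: ear heights of 35 and 29 mm against 35 given, and separation of 158 against 154. The big look-alike comes out at 203. I'll plan a move above the slots for a wrist-camera look on the way.

```bash
cat >> h.py <<'E'
def pose():
    s=bot.get_state();q=s["orientation"];M=R.from_quat([q[1],q[2],q[3],q[0]]).as_matrix()
    return np.array(s["eef_pos"]),np.arctan2(M[1,0],M[0,0]),s
def plan(tgt,yaw,n,grip,p0=None,y0=None):
    """n rows, straight line, tool kept vertical; printed rounded"""
    if p0 is None: p0,y0,_=pose()
    tgt=np.array(tgt,float); dy=(yaw-y0+np.pi)%(2*np.pi)-np.pi; p=np.array(p0,float);y=y0;out=[]
    for i in range(1,n+1):
        w=p0+(tgt-p0)*i/n-p; s=round(-(y0+dy*i/n-y),3)
        sh=[round(v,4) for v in (w[0]*np.cos(y)+w[1]*np.sin(y), w[0]*np.sin(y)-w[1]*np.cos(y), -w[2])]
        p=p+[sh[0]*np.cos(y)+sh[1]*np.sin(y),sh[0]*np.sin(y)-sh[1]*np.cos(y),-sh[2]]; y-=s
        out.append([grip]+[float(v) for v in sh]+[float(s)])
    print(out,"end",p.round(4),round(y,4)); return p,y
E
python3 - <<'E'
from h import *
plan([.541,.192,.42],1.22,10,1)
E
```

```text
[[1, -0.0438, -0.0203, -0.0015, 0.156], [1, -0.0464, -0.0134, -0.0016, 0.156], [1, -0.0479, -0.0059, -0.0015, 0.156], [1, -0.0482, 0.0016, -0.0015, 0.156], [1, -0.0474, 0.009, -0.0016, 0.155], [1, -0.0454, 0.0163, -0.0015, 0.156], [1, -0.0424, 0.0231, -0.0015, 0.156], [1, -0.0382, 0.0295, -0.0016, 0.156], [1, -0.0333, 0.035, -0.0015, 0.156], [1, -0.0273, 0.0397, -0.0015, 0.156]] end [0.541 0.192 0.42 ] 1.2198
```

Call:
play_rows --plan '[[[1,-0.044,-0.02,-0.0015,0.156],[1,-0.046,-0.013,-0.0015,0.156],[1,-0.048,-0.006,-0.0015,0.156],[1,-0.048,0.0015,-0.0015,0.156],[1,-0.0475,0.009,-0.0015,0.156],[1,-0.0455,0.0165,-0.0015,0.156],[1,-0.0425,0.023,-0.0015,0.156],[1,-0.038,0.0295,-0.0015,0.156],[1,-0.0335,0.035,-0.0015,0.156],[1,-0.0275,0.0395,-0.0015,0.156]]]'

```text
t: 2.45
eef_pos: [0.5417, 0.1909, 0.4198]
orientation: [-0.0, 0.821, 0.57, 0.0]
force: [0.1, 0.1, -0.2]
grip_width: 1.003
```

```bash
python3 - <<'E'
from h import *
p,y,s=pose();print(s["t"],p,y,s["joints"].round(2),s["qd"].round(3))
bot.get_image("wrist");p,y,s=pose();print(p,y);save("wrist","w1.png")
for k in ("tray","slot_l","slot_r","clip_l"):
    print(k,[(round(r["position"][0]*640,1),round(r["position"][1]*400,1),round(r["p"],2)) for r in bot.pinpoint("wrist",k)] if k!="clip_l" else bot.boxes_of("wrist",k))
E
```

```text
2.45 [0.54167252 0.19094531 0.41984982] 1.213522453057232 [0.19 0.19 1.53 0.   1.42 0.55] [-0.589  0.304 -0.38   0.001  0.073  0.65 ]
[0.54518521 0.18685529 0.42015925] 1.2054172743174396
tray [(304.7, 168.8, 0.68)]
slot_l [(306.4, 115.7, 0.69), (318.3, 262.7, 0.68)]
slot_r [(306.4, 115.7, 0.69), (318.3, 262.7, 0.68)]
clip_l [{'bbox': [0.5008, 0.7063, 0.5272, 0.7562], 'p': 0.76}, {'bbox': [0.4753, 0.263, 0.5134, 0.2993], 'p': 0.7}]
```

View pics/w1.png

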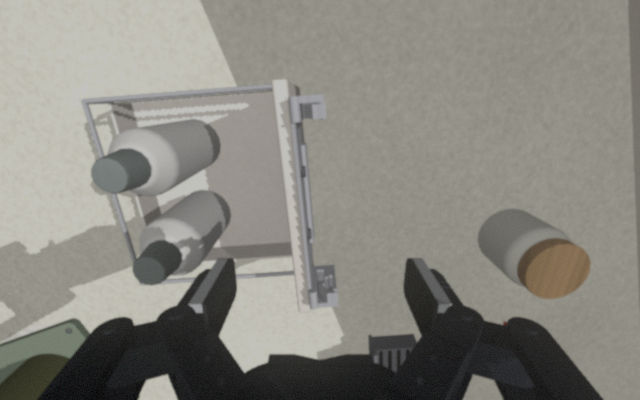

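The wrist picture shows the panel top from about (281,80) to (303,310), with brackets near (308,107) and (322,287). I'll zoom in for the corners.

```bash
python3 - <<'E'
import cv2,numpy as np
im=cv2.imread("pics/w1.png")
a=cv2.resize(im[70:140,260:350],None,fx=6,fy=6,interpolation=cv2.INTER_CUBIC)
b=cv2.resize(im[250:320,260:350],None,fx=6,fy=6,interpolation=cv2.INTER_CUBIC)
o=np.hstack([a[:, :400],b[:, 100:500]])
for i in range(0,o.shape[1],60): cv2.line(o,(i,0),(i,5),(0,0,255),1)
for i in range(0,o.shape[0],60): cv2.line(o,(0,i),(5,i),(0,0,255),1)
o=np.hstack([a[:,:396],b[:,96:492]]); cv2.imwrite("pics/w1z.png",o)
E
```

```text
(no output)
```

View pics/w1z.png

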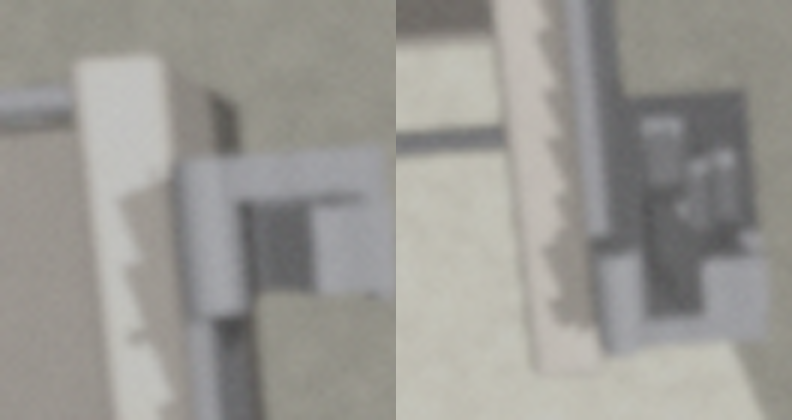

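```bash
python3 - <<'E'
from h import *
p,y,s=pose()
a={k:atz("wrist",*v,.155,s) for k,v in dict(il=(272.8,79.7),ol=(287.2,79.2),ir=(299.7,312),or_=(310.5,312)).items()}
for k,v in a.items(): print(k,v.round(4))
d=a["ol"]-a["or_"];print("w",np.linalg.norm(d),np.linalg.norm(a["il"]-a["ir"]),"yaw",np.arctan2(-d[0],d[1]),"thick",np.linalg.norm(a["ol"]-a["il"]),np.linalg.norm(a["or_"]-a["ir"]))
d2=a["il"]-a["ir"];print("yaw2",np.arctan2(-d2[0],d2[1]))
# least squares of x,y,yaw
from scipy.optimize import least_squares
C=[(-.012,.105),(0,.105),(-.012,-.105),(0,-.105)];Q=np.array([a[k][:2] for k in("il","ol","ir","or_")])
rot=lambda t:np.array([[np.cos(t),-np.sin(t)],[np.sin(t),np.cos(t)]])
f=lambda q:((np.array(C)@rot(q[2]).T+q[:2])-Q).ravel()
r=least_squares(f,[.53,.195,-.35]);print("tray",r.x,"res",r.fun.round(4))
o=r.x[:2];Rt=rot(r.x[2])
for z in (.145,.150,.155,.16,.165,.17,.175,.18):
    A=atz("wrist",300,104.2,z,s)[:2];B=atz("wrist",317.5,302.5,z,s)[:2];print(z,np.linalg.norm(A-B).round(4),((A-o)@Rt).round(4),((B-o)@Rt).round(4))
# cross check with top / scene
T=lambda x,yy,z:[*(o+Rt@[x,yy]),z]
for n in("top","scene"):print(n,[proj(n,T(0,yy,.155)).round(1) for yy in(.105,-.105)],[proj(n,T(.0105,yy,.152)).round(1) for yy in(.077,-.077)])
E
```

```text
il [0.5411 0.2957 0.155 ]
ol [0.5511 0.2924 0.155 ]
ir [0.4845 0.0966 0.155 ]
or_ [0.4942 0.0931 0.155 ]
w 0.20727036787496927 0.20695597571692328 yaw -0.27822119368869125 thick 0.010561912634243198 0.010346198089050322
yaw2 -0.27709249022648935
tray [ 0.52346784  0.19281653 -0.27781901] res [-0.0003  0.0014  0.0012  0.0014 -0.0013 -0.0015  0.0005 -0.0013]
0.145 0.1865 [0.0063 0.0852] [ 0.006  -0.1013]
0.15 0.1827 [0.0066 0.0853] [ 0.0063 -0.0974]
0.155 0.1789 [0.007  0.0853] [ 0.0067 -0.0935]
0.16 0.175 [0.0073 0.0854] [ 0.007  -0.0896]
0.165 0.1712 [0.0076 0.0854] [ 0.0073 -0.0858]
0.17 0.1674 [0.0079 0.0855] [ 0.0077 -0.0819]
0.175 0.1635 [0.0083 0.0855] [ 0.008 -0.078]
0.18 0.1597 [0.0086 0.0856] [ 0.0083 -0.0741]
top [array([181.8, 173.8]), array([248.7, 194.1])] [array([192.2, 173.3]), array([241. , 188.2])]
scene [array([419.2, 136.3]), array([366.4, 157. ])] [array([414.2, 141.5]), array([375.4, 156.8])]
```

The last script used the settled pose, not the pose at the moment of the picture. I'll redo it with the recorded pose.

```bash
cat > t.py <<'E'
from h import *
from scipy.optimize import least_squares
p,y,s=pose();print("now",p,y)
yw=1.2054172743;q=R.from_matrix([[np.cos(yw),np.sin(yw),0],[np.sin(yw),-np.cos(yw),0],[0,0,-1]]).as_quat()
s=dict(eef_pos=[0.54518521,0.18685529,0.42015925],orientation=[q[3],q[0],q[1],q[2]])
rot=lambda t:np.array([[np.cos(t),-np.sin(t)],[np.sin(t),np.cos(t)]])
px=[(272.8,79.7),(287.2,79.2),(299.7,312),(310.5,312)];C=np.array([(-.012,.105),(0,.105),(-.012,-.105),(0,-.105)])
tp=[(184.3,173.8),(250.6,195)]
def f(q):
    P=np.c_[C@rot(q[2]).T+q[:2],[.155]*4]
    return np.concatenate([proj("wrist",P[i],s)-px[i] for i in range(4)])
r=least_squares(f,[.53,.195,-.35]);print("tray",r.x,"res px",r.fun.round(1))
o=r.x[:2];Rt=rot(r.x[2])
for z in (.15,.155,.16,.165,.17,.175):
    A=atz("wrist",300,104.2,z,s)[:2];B=atz("wrist",317.5,302.5,z,s)[:2];print(z,np.linalg.norm(A-B).round(4),((A-o)@Rt).round(4),((B-o)@Rt).round(4))
T=lambda x,yy,z:[*(o+Rt@[x,yy]),z]
for n in("top","scene"):print(n,[proj(n,T(0,yy,.155)).round(1) for yy in(.105,-.105)],[proj(n,T(.0105,yy,.152)).round(1) for yy in(.077,-.077)])
E
python3 t.py
```

```text
now [0.54009031 0.19281665 0.41944539] 1.2202483490234703
tray [ 0.52847108  0.18624074 -0.29303808] res px [-1.  -0.4  0.9 -1.2 -0.7  1.8  0.9  1.1]
0.15 0.1833 [0.0067 0.0861] [ 0.0065 -0.0971]
0.155 0.1794 [0.007  0.0862] [ 0.0068 -0.0933]
0.16 0.1756 [0.0073 0.0862] [ 0.0071 -0.0894]
0.165 0.1717 [0.0076 0.0863] [ 0.0074 -0.0855]
0.17 0.1679 [0.008  0.0863] [ 0.0078 -0.0816]
0.175 0.1641 [0.0083 0.0864] [ 0.0081 -0.0777]
top [array([184.3, 171.7]), array([250.8, 193. ])] [array([194.7, 171.4]), array([243.3, 187. ])]
scene [array([419.5, 138.2]), array([365.9, 158.5])] [array([414.4, 143.4]), array([375. , 158.4])]
```

Fit is now consistent with the top view. I'll take a settled picture and track the same corners by optical flow, with no viewing needed, for an independent fit.

```bash
cat > u.py <<'E'
from t import *
p,y,s2=pose(); im=save("wrist","w2.png")
a=cv2.imread("pics/w1.png",0);b=cv2.imread("pics/w2.png",0)
extra=[(300,104.2),(317.5,302.5)]
n,st,e=cv2.calcOpticalFlowPyrLK(a,b,np.float32(px+extra).reshape(-1,1,2),None,winSize=(21,21),maxLevel=3)
n=n.reshape(-1,2);print(st.ravel(),e.ravel(),(n-np.float32(px+extra)).round(1))
def g(q,w=None):
    P=np.c_[C@rot(q[2]).T+q[:2],[.155]*4]
    return np.concatenate([proj("wrist",P[i],s2)-n[i] for i in range(4)])
r2=least_squares(g,[.53,.195,-.35]);print("tray2",r2.x,r2.fun.round(1))
o=r2.x[:2];Rt=rot(r2.x[2])
for z in (.155,.16,.165,.17):
    A=atz("wrist",*n[4],z,s2)[:2];B=atz("wrist",*n[5],z,s2)[:2];print(z,np.linalg.norm(A-B).round(4),((A-o)@Rt).round(4),((B-o)@Rt).round(4))
for k in ("tray","slot_l"):
    print(k,[(round(r["position"][0]*640,1),round(r["position"][1]*400,1),round(r["p"],2)) for r in bot.pinpoint("wrist",k)])
print(s2["t"],s2["qd"].round(3))
E
python3 u.py
python3 - <<'E'
from h import *
p,y=plan([.5053,-.1815,.42],1.27,10,1)
E
```

```text
now [0.54009031 0.19281665 0.41944539] 1.2202483490234703
tray [ 0.52847108  0.18624074 -0.29303808] res px [-1.  -0.4  0.9 -1.2 -0.7  1.8  0.9  1.1]
0.15 0.1833 [0.0067 0.0861] [ 0.0065 -0.0971]
0.155 0.1794 [0.007  0.0862] [ 0.0068 -0.0933]
0.16 0.1756 [0.0073 0.0862] [ 0.0071 -0.0894]
0.165 0.1717 [0.0076 0.0863] [ 0.0074 -0.0855]
0.17 0.1679 [0.008  0.0863] [ 0.0078 -0.0816]
0.175 0.1641 [0.0083 0.0864] [ 0.0081 -0.0777]
top [array([184.3, 171.7]), array([250.8, 193. ])] [array([194.7, 171.4]), array([243.3, 187. ])]
scene [array([419.5, 138.2]), array([365.9, 158.5])] [array([414.4, 143.4]), array([375. , 158.4])]
[1 1 1 1 1 1] [4.063563  4.3285856 1.9153203 1.6958617 4.1170635 2.048682 ] [[14.4  5.1]
 [13.9  6.3]
 [ 7.6  4.2]
 [ 7.9  4.5]
 [14.   6.1]
 [ 8.1  4.7]]
tray2 [ 0.53003746  0.1850328  -0.2921142 ] [-1.2  0.2  1.1 -1.5 -0.6  1.6  0.7  0.8]
0.155 0.1797 [0.0074 0.086 ] [ 0.0069 -0.0937]
0.16 0.1759 [0.0075 0.0862] [ 0.007  -0.0897]
0.165 0.172 [0.0077 0.0863] [ 0.0071 -0.0857]
0.17 0.1682 [0.0078 0.0865] [ 0.0073 -0.0817]
tray [(312.3, 174.9, 0.87)]
slot_l [(316.8, 119.9, 0.86), (323.6, 271.2, 0.79)]
2.75 [ 0.015 -0.007  0.006 -0.002 -0.003  0.001]
[[1, -0.0364, 0.0096, -0.0, -0.005], [1, -0.0364, 0.0094, -0.0001, -0.005], [1, -0.0365, 0.0092, 0.0, -0.005], [1, -0.0366, 0.0091, -0.0, -0.005], [1, -0.0365, 0.0088, -0.0001, -0.004], [1, -0.0366, 0.0087, 0.0, -0.005], [1, -0.0367, 0.0086, -0.0, -0.005], [1, -0.0367, 0.0083, -0.0, -0.005], [1, -0.0367, 0.0082, -0.0001, -0.005], [1, -0.0368, 0.008, -0.0, -0.005]] end [ 0.5053 -0.1815  0.42  ] 1.2701
```

Call:
play_rows --plan '[[[1,-0.0365,0.0095,0,-0.005],[1,-0.0365,0.0095,0,-0.005],[1,-0.0365,0.009,0,-0.005],[1,-0.0365,0.009,0,-0.005],[1,-0.0365,0.009,0,-0.005],[1,-0.0365,0.0085,0,-0.005],[1,-0.0365,0.0085,0,-0.005],[1,-0.0365,0.0085,0,-0.005],[1,-0.037,0.008,0,-0.005],[1,-0.037,0.008,0,-0.005]]]'

```text
t: 4.15
eef_pos: [0.5049, -0.1826, 0.4199]
orientation: [0.0, 0.805, 0.594, 0.0]
force: [-0.0, -0.7, 0.6]
grip_width: 0.996
```

Call:
play_rows --plan '[[[1,0,0,0,0],[1,0,0,0,0]]]'

```text
t: 4.4
eef_pos: [0.5051, -0.1815, 0.4196]
orientation: [-0.0, 0.805, 0.593, 0.0]
force: [-0.2, -0.2, -0.3]
grip_width: 1.004
```

```bash
python3 - <<'E'
from h import *
p,y,s=pose();print(s["t"],p,y,s["qd"].round(3));im=save("wrist","w3.png")
for k in ("rim","caddy","ear_l"):
    for r in bot.pinpoint("wrist",k):
        u=(r["position"][0]*640,r["position"][1]*400); z=dict(rim=.112,caddy=0,ear_l=.035)[k]
        print(k,np.round(u,1),round(r["p"],2),atz("wrist",*u,z,s).round(4))
i=cv2.imread("pics/w3.png")[80:360,220:440];cv2.imwrite("pics/w3z.png",cv2.resize(i,(471,600),interpolation=2))
E
```

```text
4.4 [ 0.50506506 -0.18149409  0.41962554] 1.2696933980190495 [ 0.015 -0.004  0.005 -0.001 -0.    -0.001]
rim [594.9 155.6] 0.95 [ 0.7621 -0.2262  0.112 ]
rim [316.2 186.4] 0.72 [ 0.5029 -0.1773  0.112 ]
rim [195.  293.4] 0.58 [ 0.3377 -0.2551  0.112 ]
caddy [523.9 139.8] 0.82 [ 0.7684 -0.2277  0.    ]
caddy [318.  163.9] 0.61 [ 0.5036 -0.1788  0.    ]
ear_l [318.9 227.5] 0.89 [ 0.482  -0.2525  0.035 ]
ear_l [174.2 184.4] 0.81 [ 0.3278 -0.1435  0.035 ]
ear_l [508.3  92.5] 0.81 [ 0.7345 -0.1576  0.035 ]
ear_l [175.2 389.1] 0.77 [ 0.1753 -0.4557  0.035 ]
ear_l [569.9 185.2] 0.7 [ 0.7968 -0.2902  0.035 ]
ear_l [263.2 301.2] 0.63 [ 0.3717 -0.3387  0.035 ]
ear_l [316.8 105.8] 0.58 [ 0.5247 -0.1073  0.035 ]
```

View pics/w3.png

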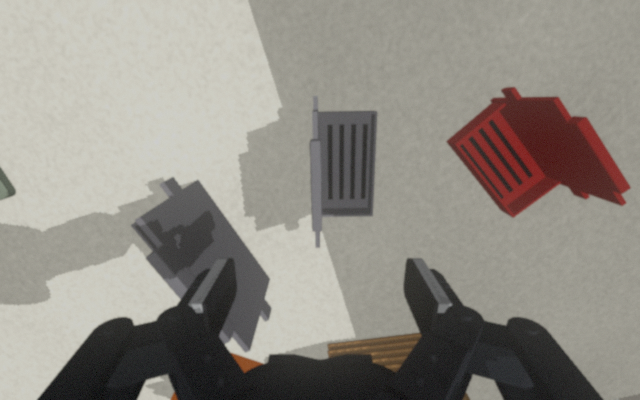

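The small caddy is in view, with its rim at column 316 and rows 140–231. Ears, rim and origin agree on a centre of about (0.5035, −0.179) and yaw −0.29. Descending to grip.

```bash
python3 - <<'E'
from h import *
plan([.5035,-.179,.267],1.281,7,1)
E
```

```text
[[1, 0.0002, -0.0003, 0.0218, -0.001], [1, 0.0003, -0.0004, 0.0218, -0.002], [1, 0.0002, -0.0003, 0.0219, -0.001], [1, 0.0002, -0.0003, 0.0218, -0.002], [1, 0.0003, -0.0003, 0.0218, -0.001], [1, 0.0002, -0.0004, 0.0218, -0.002], [1, 0.0002, -0.0003, 0.0218, -0.001]] end [ 0.5035 -0.179   0.267 ] 1.2807
```

Call:
play_rows --plan '[[[1,0.0005,-0.0005,0.025,-0.002],[1,0.0005,-0.0005,0.025,-0.002],[1,0.0005,-0.0005,0.025,-0.002],[1,0,-0.0005,0.025,-0.002],[1,0,-0.0005,0.025,-0.002],[1,0,0,0.018,-0.001],[1,0,0,0.0095,0],[1,0,0,0,0]]]'

```text
t: 5.6
eef_pos: [0.5031, -0.1801, 0.2668]
orientation: [-0.0, 0.802, 0.597, -0.0]
force: [-0.1, 0.3, -0.7]
grip_width: 1.001
```

Call:
play_rows --plan '[[[-1,0,0,0,0],[-1,0,0,0,0],[-1,0,0,0,0],[-1,0,0,0,0],[-1,0,0,0,0],[-1,0,0,0,0]]]' --newtons 60

```text
t: 6.35
eef_pos: [0.5029, -0.1802, 0.2671]
orientation: [-0.0, 0.802, 0.597, -0.0]
force: [-1.6, -0.2, 0.8]
grip_width: 0.107
```

Gripped, with the opening of about 9 mm matching the 10 mm rim. Lifting now, then checking the in-hand position.

Call:
play_rows --plan '[[[-1,0,0,-0.01,0],[-1,0,0,-0.02,0],[-1,0,0,-0.025,0],[-1,0,0,-0.025,0],[-1,0,0,-0.025,0],[-1,0,0,-0.025,0],[-1,0,0,-0.025,0],[-1,0,0,-0.0175,0],[-1,0,0,0,0],[-1,0,0,0,0]]]'

```text
t: 7.6
eef_pos: [0.5028, -0.1801, 0.4386]
orientation: [-0.001, 0.802, 0.597, -0.0]
force: [-0.5, -0.5, -2.0]
grip_width: 0.103
```

```bash
cat > m.py <<'E'
from h import *
p,y,s=pose();print(s["t"],p,y,s["force"].round(2),s["grip_width"]);
import sys; fn=sys.argv[1]; im=save("wrist",fn)
K,T,c=cam("wrist",s); tc=np.array(c["tool_from_camera"])
def tool(u,v,z):
    d=np.linalg.inv(K)@[u,v,1];d=tc[:3,:3]@[d[0],-d[1],-d[2]];o=tc[:3,3];return o+d*(z-o[2])/d[2]
for k,z in (("rim",.155),("ear_l",.232),("slot_l",None),("caddy",.267)):
    for r in bot.pinpoint("wrist",k):
        u=(r["position"][0]*640,r["position"][1]*400)
        print(k,np.round(u,1),round(r["p"],2),tool(*u,z).round(4) if z else atz("wrist",*u,.125,s).round(4))
ex=lambda x,yy,z:proj("wrist",T[:3,:3]@np.linalg.inv(tc[:3,:3])@(np.array([x,yy,z])-tc[:3,3])+T[:3,3],s).round(1)
print("expected rim,ear_l foot,ear_l top, ear_r",ex(0,0,.155),ex(.077,0,.232),ex(.077,0,.212),ex(-.077,0,.232))
E
python3 m.py w4.png
python3 - <<'E'
from h import *
o=np.array([.530,.185]);t=-.292;c=o+np.array([np.cos(t)*.0125-0,np.sin(t)*.0125]);print(c)
plan([*c,.44],np.pi/2+t,12,-1)
E
```

```text
7.6 [ 0.50282931 -0.1801038   0.43857453] 1.2797913782583958 [-0.48 -0.46 -2.04] 0.10286041337020092
rim [200.4 283.5] 0.75 [-0.002  -0.0582  0.155 ]
rim [584.5 157.9] 0.71 [0.06   0.1119 0.155 ]
ear_l [322.7 106.9] 0.87 [0.0787 0.0021 0.232 ]
ear_l [561.5 186.8] 0.76 [0.0248 0.1712 0.232 ]
ear_l [265.3 295.2] 0.71 [-0.0662 -0.0437  0.232 ]
ear_l [185.2 179.6] 0.62 [ 0.0301 -0.0941  0.232 ]
ear_l [500.2  96.9] 0.62 [0.0848 0.116  0.232 ]
caddy [240.  228.6] 0.85 [-0.0233 -0.0693  0.267 ]
caddy [514.8 142.3] 0.83 [0.0512 0.1544 0.267 ]
caddy [318.1 200.2] 0.78 [ 0.0029 -0.0012  0.267 ]
expected rim,ear_l foot,ear_l top, ear_r [319.3 280. ] [319.4 109.7] [319.3 110.8] [319.4 306.4]
[0.54197088 0.18140165]
[[-1, 0.0298, -0.0055, -0.0001, 0.0], [-1, 0.0298, -0.0056, -0.0001, 0.0], [-1, 0.0298, -0.0055, -0.0001, 0.0], [-1, 0.0298, -0.0055, -0.0002, 0.0], [-1, 0.0298, -0.0056, -0.0001, 0.0], [-1, 0.0298, -0.0055, -0.0001, 0.001], [-1, 0.0298, -0.0056, -0.0001, -0.0], [-1, 0.0298, -0.0055, -0.0001, -0.0], [-1, 0.0298, -0.0056, -0.0001, -0.0], [-1, 0.0298, -0.0055, -0.0001, -0.0], [-1, 0.0298, -0.0056, -0.0002, -0.0], [-1, 0.0298, -0.0056, -0.0001, 0.0]] end [0.5419 0.1815 0.44  ] 1.2788
```

View pics/w4.png

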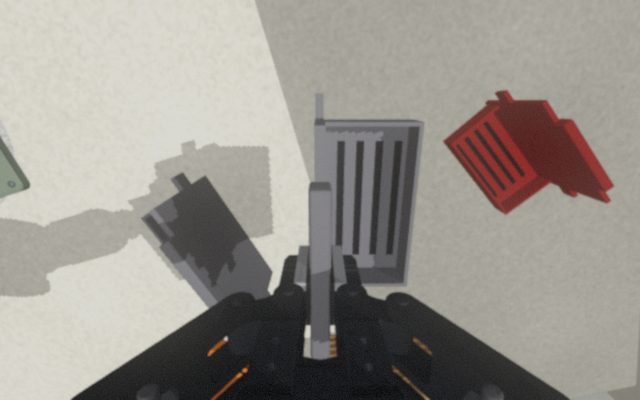

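The caddy hangs straight in the grip: ear end at (320,94), plate end at row 120, rim end at row 183. Compute the in-hand y offset, then move.

Call:
play_rows --plan '[[[-1,0.015,-0.003,0,0],[-1,0.03,-0.0055,0,0],[-1,0.04,-0.0075,0,0],[-1,0.04,-0.0075,0,0],[-1,0.04,-0.0075,0,0],[-1,0.04,-0.0075,0,0],[-1,0.04,-0.0075,0,0],[-1,0.04,-0.0075,0,0],[-1,0.04,-0.0075,0,0],[-1,0.0325,-0.006,0,0]]]'

```text
t: 9.1
eef_pos: [0.5409, 0.184, 0.4396]
orientation: [-0.0, 0.802, 0.598, 0.0]
force: [-0.0, 0.7, -2.0]
grip_width: 0.107
```

Call:
play_rows --plan '[[[-1,0,0,0,0],[-1,0,0,0,0],[-1,0,0,0,0]]]'

```text
t: 9.48
eef_pos: [0.5414, 0.1808, 0.4396]
orientation: [0.0, 0.802, 0.597, -0.0]
force: [-0.1, -0.5, -1.4]
grip_width: 0.106
```

```bash
python3 - <<'E'
from h import *
K,T,c=cam("wrist"); tc=np.array(c["tool_from_camera"])
def tool(u,v,z):
    d=np.linalg.inv(K)@[u,v,1];d=tc[:3,:3]@[d[0],-d[1],-d[2]];o=tc[:3,3];return (o+d*(z-o[2])/d[2]).round(4)
print("ear end exp .084",tool(320,94,.212),"plate end exp .07",tool(320,120.5,.161),"rim end exp .045",tool(320,182.5,.147),tool(320,182.5,.163))
p,y,s=pose();print(s["t"],p,y);save("wrist","w5.png");save("scene","s5.png");save("top","t5.png")
a=cv2.imread("pics/w5.png")[40:260,220:440];b=cv2.imread("pics/s5.png")[90:200,340:450];t=cv2.imread("pics/t5.png")[140:230,160:280]
r=lambda i,w,h:cv2.resize(i,(w,h),interpolation=cv2.INTER_CUBIC)
cv2.imwrite("pics/z5.png",np.hstack([r(a,500,500),np.vstack([r(b,300,300),r(t,300,200)])]))
E
```

```text
ear end exp .084 [0.0863 0.0004 0.212 ] plate end exp .07 [0.0748 0.0003 0.161 ] rim end exp .045 [0.0514 0.0003 0.147 ] [0.047  0.0004 0.163 ]
9.475 [0.54141423 0.18075053 0.4396199 ] 1.2787371529261335
```

View pics/z5.png

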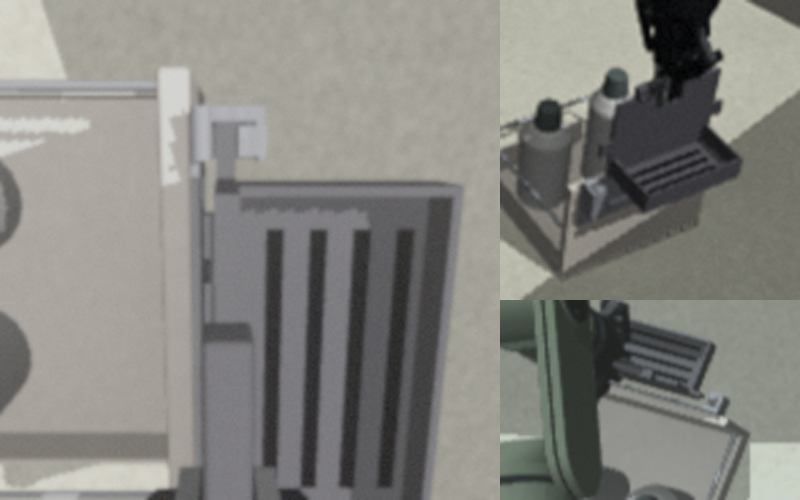

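The ear of the held caddy is over slot_l in the wrist view (left crop, about (225,150)). The bracket's outer wall has its inner edge at crop row 122, and the panel's outer edge is at column 190. Computing the relative offsets.

```bash
python3 - <<'E'
from h import *
K,T,c=cam("wrist"); tc=np.array(c["tool_from_camera"])
def tool(u,v,z):
    d=np.linalg.inv(K)@[u,v,1];d=tc[:3,:3]@[d[0],-d[1],-d[2]];o=tc[:3,3];return (o+d*(z-o[2])/d[2]).round(4)
cr=lambda a,b:(220+a/2.2727,40+b/2.2727)
H=.4396
print("panel outer corner y", tool(*cr(190,70),H-.155),"inner",tool(*cr(160,70),H-.155))
print("panel outer lower", tool(*cr(192,465),H-.155),"inner",tool(*cr(168,465),H-.155))
for z in (.160,.165,.17): print(z,"sidewall inner",tool(*cr(238,122),H-z),"rear wall front edge",tool(*cr(212,140),H-z),"lip rear",tool(*cr(240,140),H-z))
# model prediction from fit
o=np.array([.530,.185]);t=-.292
p=np.array([.5414,.18075]);y=1.2787
ex=np.array([np.cos(y),np.sin(y)]);ey=np.array([np.sin(y),-np.cos(y)])
m=o+.0105*np.array([np.cos(t),np.sin(t)])-p;print("slot mid in tool xy",(m@ex).round(4),(m@ey).round(4))
# image-based tray track
a=cv2.imread("pics/w5.png",0)
for r in (90,110,130,200): print(r,a[r,290:335])
E
```

```text
panel outer corner y [ 0.1046 -0.0125  0.2846] inner [ 0.1046 -0.0229  0.2846]
panel outer lower [-0.048  -0.0143  0.2846] inner [-0.048  -0.0244  0.2846]
0.16 sidewall inner [0.0876 0.0042 0.2796] rear wall front edge [ 0.0816 -0.0049  0.2796] lip rear [0.0816 0.0049 0.2796]
0.165 sidewall inner [0.0875 0.0041 0.2746] rear wall front edge [ 0.0817 -0.0048  0.2746] lip rear [0.0817 0.0048 0.2746]
0.17 sidewall inner [0.0874 0.004  0.2696] rear wall front edge [ 0.0817 -0.0047  0.2696] lip rear [0.0817 0.0047 0.2696]
slot mid in tool xy 0.0008 -0.0016
90 [185 204 211 210 211 207 201 199 199 194 183 173 162 136 135 149 163 174
 180 182 182 177 169 171 175 175 179 179 178 176 177 174 174 174 177 179
 180 178 177 174 175 178 179 177 176]
110 [175 195 207 210 210 206 188 174 170 170 171 166 157 137 133 142 153 161
 160 162 169 173 164 156 154 145 134 132 130 132 131 130 133 140 149 154
 154 156 157 157 155 151 145 148 163]
130 [154 158 164 167 169 168 167 168 168 168 167 167 159 147 137 132 130 119
 106 116 141 157 162 156 144 132 130 130 129 130 133 130 131 131 127 119
 109 103  99  98 102 103 100 100  98]
200 [159 156 150 152 160 165 163 162 162 161 162 161 162 155 144 132 130 126
 106 102 114 122 123 124 127 125 126 126 127 125 125 126 127 128 126 125
 126 126 127 124 118 116 119 125 123]
```

Call:
play_rows --plan '[[[-1,-0.0018,-0.0005,0.004,0.005],[-1,0,0,0.006,0],[-1,0,0,0.006,0],[-1,0,0,0.005,0],[-1,0,0,0.004,0],[-1,0,0,0.003,0],[-1,0,0,0,0]]]'

```text
t: 10.5
eef_pos: [0.5405, 0.1798, 0.4114]
orientation: [-0.0, 0.804, 0.595, -0.0]
force: [0.6, 0.8, -1.2]
grip_width: 0.106
```

```bash
python3 - <<'E'
from h import *
p,y,s=pose();print(s["t"],p,y,s["force"].round(2),s["moment"].round(2));save("wrist","w6.png");save("scene","s6.png")
a=cv2.imread("pics/w6.png")[60:200,250:400];b=cv2.imread("pics/s6.png")[110:190,350:430]
r=lambda i,w,h:cv2.resize(i,(w,h),interpolation=cv2.INTER_CUBIC)
cv2.imwrite("pics/z6.png",np.hstack([r(a,480,448),r(b,320,448)[:, :320]]))
E
```

```text
10.5 [0.54045319 0.17984999 0.41139472] 1.274848324946419 [ 0.63  0.83 -1.15] [0.05 0.06 0.03]
```

View pics/z6.png

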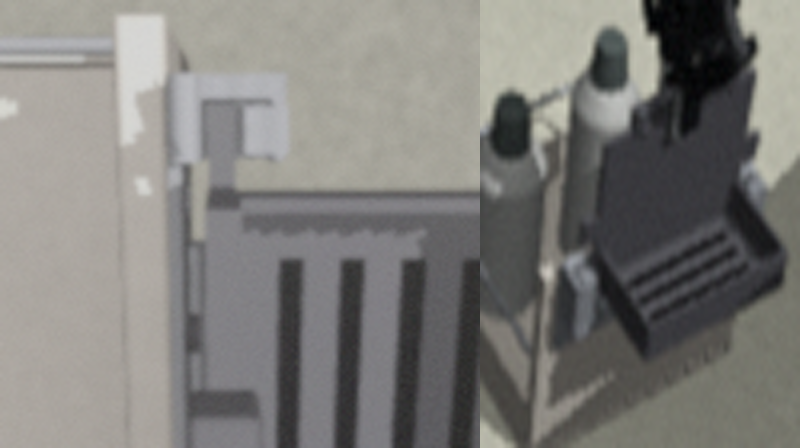

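The ear (left crop, columns 207–240) sits centred between the rear wall (203) and the clip block (243), clear of the side wall. Descending in small steps with force checks.

Call:
play_rows --plan '[[[-1,0,0,0.003,0],[-1,0,0,0.003,0],[-1,0,0,0.002,0],[-1,0,0,0,0]]]'

```text
t: 11.1
eef_pos: [0.5404, 0.1798, 0.4033]
orientation: [-0.0, 0.804, 0.595, -0.0]
force: [-0.2, 0.0, -1.9]
grip_width: 0.105
```

Call:
play_rows --plan '[[[-1,0,0,0.002,0],[-1,0,0,0.002,0],[-1,0,0,0,0]]]'

```text
t: 11.48
eef_pos: [0.5404, 0.1798, 0.3994]
orientation: [-0.0, 0.804, 0.595, -0.0]
force: [0.0, 0.3, -2.2]
grip_width: 0.109
```

Call:
play_rows --plan '[[[-1,0,0,0.002,0],[-1,0,0,0.002,0],[-1,0,0,0,0]]]'

```text
t: 11.85
eef_pos: [0.5404, 0.1798, 0.3954]
orientation: [-0.0, 0.804, 0.595, -0.0]
force: [0.1, 1.0, -2.4]
grip_width: 0.103
```

Call:
play_rows --plan '[[[-1,0,0,0.002,0],[-1,0,0,0.001,0],[-1,0,0,0,0]]]'

```text
t: 12.22
eef_pos: [0.5405, 0.1798, 0.3925]
orientation: [-0.0, 0.804, 0.595, -0.0]
force: [0.3, 0.5, -1.9]
grip_width: 0.106
```

Call:
play_rows --plan '[[[-1,0,0,0.002,0],[-1,0,0,0.001,0],[-1,0,0,0,0]]]'

```text
t: 12.6
eef_pos: [0.5403, 0.1799, 0.3895]
orientation: [-0.0, 0.804, 0.595, -0.0]
force: [-1.1, 1.1, -1.3]
grip_width: 0.102
```

Call:
play_rows --plan '[[[-1,0,0,0.002,0],[-1,0,0,0,0]]]'

```text
t: 12.85
eef_pos: [0.5403, 0.18, 0.3877]
orientation: [-0.0, 0.804, 0.595, -0.0]
force: [-2.9, 1.3, 0.8]
grip_width: 0.105
```

Call:
play_rows --plan '[[[-1,0,0,0.002,0],[-1,0,0,0,0]]]'

```text
t: 13.1
eef_pos: [0.5403, 0.18, 0.3857]
orientation: [-0.0, 0.804, 0.595, -0.0]
force: [-3.7, 1.5, 2.0]
grip_width: 0.105
```

Clip contact onset is at foot z of about 0.157, so the bracket offset is about 12 mm and the stop should be at TCP z of about 0.359. Continuing.

Call:
play_rows --plan '[[[-1,0,-0.0005,0.002,0],[-1,0,0,0.002,0],[-1,0,0,0,0]]]'

```text
t: 13.48
eef_pos: [0.54, 0.1801, 0.3823]
orientation: [-0.0, 0.804, 0.595, 0.0]
force: [-4.1, 1.4, 5.6]
grip_width: 0.102
```

Call:
play_rows --plan '[[[-1,0,0,0.002,0],[-1,0,0,0.001,0],[-1,0,0,0,0]]]'

```text
t: 13.85
eef_pos: [0.5399, 0.1802, 0.3791]
orientation: [-0.0, 0.804, 0.595, 0.0]
force: [-4.6, 2.1, 5.7]
grip_width: 0.103
```

Call:
play_rows --plan '[[[-1,0,0,0.002,0],[-1,0,0,0.001,0],[-1,0,0,0,0]]]'

```text
t: 14.22
eef_pos: [0.5399, 0.1802, 0.376]
orientation: [-0.0, 0.804, 0.595, 0.0]
force: [-4.5, 2.2, 5.0]
grip_width: 0.103
```

Call:
play_rows --plan '[[[-1,0,0,0.002,0],[-1,0,0,0.002,0],[-1,0,0,0,0]]]'

```text
t: 14.6
eef_pos: [0.5399, 0.1801, 0.3716]
orientation: [-0.0, 0.804, 0.595, -0.0]
force: [-4.9, 2.5, 4.0]
grip_width: 0.103
```

Call:
play_rows --plan '[[[-1,0,0,0.002,0],[-1,0,0,0.002,0],[-1,0,0,0,0]]]'

```text
t: 14.98
eef_pos: [0.5398, 0.1801, 0.3676]
orientation: [-0.0, 0.804, 0.595, -0.0]
force: [-4.7, 2.8, 4.6]
grip_width: 0.106
```

Call:
play_rows --plan '[[[-1,0,0,0.002,0],[-1,0,0,0.001,0],[-1,0,0,0,0]]]'

```text
t: 15.35
eef_pos: [0.5398, 0.1801, 0.3646]
orientation: [-0.0, 0.804, 0.595, -0.0]
force: [-4.7, 3.0, 4.1]
grip_width: 0.103
```

Call:
play_rows --plan '[[[-1,0,0,0.001,0],[-1,0,0,0.001,0]]]'

```text
t: 15.6
eef_pos: [0.5397, 0.18, 0.3625]
orientation: [-0.0, 0.804, 0.595, -0.001]
force: [-3.4, -1.5, 0.9]
grip_width: 0.104
```

Call:
play_rows --plan '[[[-1,0,0,0.001,0],[-1,0,0,0,0]]]'

```text
t: 15.85
eef_pos: [0.5402, 0.1797, 0.3611]
orientation: [0.0, 0.804, 0.595, -0.0]
force: [-1.7, -0.2, -0.9]
grip_width: 0.103
```

Call:
play_rows --plan '[[[-1,0,0,0.001,0],[-1,0,0,0,0]]]'

```text
t: 16.1
eef_pos: [0.5402, 0.1797, 0.361]
orientation: [0.0, 0.804, 0.595, 0.0]
force: [-1.7, -2.0, 1.9]
grip_width: 0.104
```

Force fell at TCP z of about 0.362, which looks like the snap, and the arm no longer follows at 0.361, which looks like the stop. One light extra press to confirm.

Call:
play_rows --plan '[[[-1,0,0,0.0007,0],[-1,0,0,0,0]]]'

```text
t: 16.35
eef_pos: [0.5402, 0.1797, 0.3609]
orientation: [0.001, 0.804, 0.595, 0.0]
force: [-3.5, -2.4, 6.6]
grip_width: 0.101
```

```bash
python3 - <<'E'
from h import *
p,y,s=pose();print(s["t"],p,y,s["force"].round(2),s["moment"].round(2));save("wrist","w7.png");save("scene","s7.png")
a=cv2.imread("pics/w7.png")[60:200,250:400];b=cv2.imread("pics/s7.png")[110:190,350:430]
r=lambda i,w,h:cv2.resize(i,(w,h),interpolation=cv2.INTER_CUBIC)
cv2.imwrite("pics/z7.png",np.hstack([r(a,480,448),r(b,320,320*448//320)[:448]]))
E
```

```text
16.35 [0.54024093 0.17972134 0.36091214] 1.2747534318993465 [-3.49 -2.39  6.59] [-0.17  0.73  0.03]
```

View pics/z7.png

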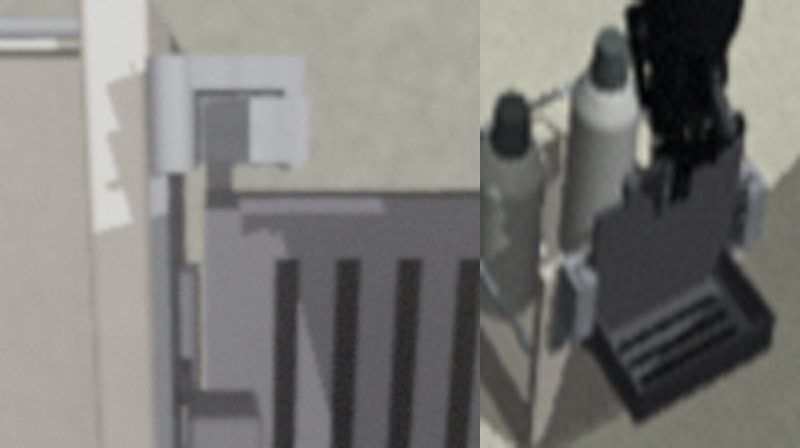

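Contact with the stop is firm: about 8 N, no further travel, and the ear seated in the bracket in both views. I'll relieve the press, open slightly and retreat upward.

Call:
play_rows --plan '[[[-1,0,0,-0.001,0],[-1,0,0,0,0],[-0.4,0,0,0,0],[-0.4,0,0,0,0],[-0.4,0,0,0,0],[-0.4,0,0,0,0]]]'

```text
t: 17.2
eef_pos: [0.5401, 0.18, 0.361]
orientation: [0.0, 0.804, 0.595, 0.0]
force: [-0.1, -0.6, 0.2]
grip_width: 0.298
```

Call:
play_rows --plan '[[[-0.4,0,0,-0.005,0],[-0.4,0,0,-0.01,0],[-0.4,0,0,-0.02,0],[-0.4,0,0,-0.025,0],[-0.4,0,0,-0.025,0],[-0.4,0,0,-0.025,0],[0.5,0,0,-0.01,0],[1,0,0,0,0],[1,0,0,0,0],[1,0,0,0,0]]]'

```text
t: 18.45
eef_pos: [0.5398, 0.1799, 0.4796]
orientation: [-0.001, 0.804, 0.595, -0.001]
force: [0.0, 0.8, 0.4]
grip_width: 1.001
```

```bash
python3 - <<'E'
from h import *
p,y,s=pose();print(s["t"],p,s["force"].round(2));save("wrist","w8.png");save("scene","s8.png")
for c in ("wrist","scene"):
    for k in ("ear_l","rim","caddy"):
        print(c,k,[(round(r["position"][0]*640,1),round(r["position"][1]*400,1),round(r["p"],2)) for r in bot.pinpoint(c,k)])
o=np.array([.540,.180]);t=1.2748-np.pi/2;Rt=np.array([[np.cos(t),-np.sin(t)],[np.sin(t),np.cos(t)]])
b=.361-.267
for c in("wrist","scene"):
    print(c,"expect rim,origin,ear_l,ear_r",[proj(c,[*(o+Rt@[x,yy]),b+z],s).round(1) for x,yy,z in((0,0,.112),(0,0,0),(0,.079,.035),(0,-.075,.035))])
a=cv2.imread("pics/w8.png")[60:360,230:400];b=cv2.imread("pics/s8.png")[110:200,345:435]
r=lambda i,w,h:cv2.resize(i,(w,h),interpolation=cv2.INTER_CUBIC)
cv2.imwrite("pics/z8.png",np.hstack([r(a,340,600)[:450],r(b,450,450)]))
E
```

```text
18.45 [0.53984678 0.17992251 0.47955646] [0.01 0.78 0.4 ]
wrist ear_l [(322.2, 238.6, 0.88), (322.9, 104.6, 0.72), (265.8, 365.8, 0.64), (489.4, 315.1, 0.4)]
wrist rim [(327.2, 197.0, 0.75)]
wrist caddy [(317.8, 168.1, 0.67), (500.0, 329.8, 0.61), (314.1, 154.1, 0.48)]
scene ear_l [(415.0, 151.2, 0.96), (169.4, 218.7, 0.96), (282.6, 191.0, 0.95), (242.3, 234.8, 0.67), (162.2, 265.4, 0.66), (367.1, 268.3, 0.65), (354.2, 316.7, 0.64), (376.4, 164.7, 0.57), (392.9, 161.4, 0.23)]
scene rim [(259.3, 192.1, 0.97), (397.5, 142.3, 0.78), (161.4, 226.2, 0.56)]
scene caddy [(169.4, 243.7, 0.97), (357.1, 300.0, 0.85), (392.7, 162.4, 0.81), (260.6, 221.2, 0.66)]
wrist expect rim,origin,ear_l,ear_r [array([320.3, 200.4]), array([320.4, 170.7]), array([320.4, 103.3]), array([320.3, 238.8])]
scene expect rim,origin,ear_l,ear_r [array([397.1, 138.7]), array([392.5, 164.4]), array([413.6, 149.1]), array([374.5, 164.1])]
```

View pics/z8.png

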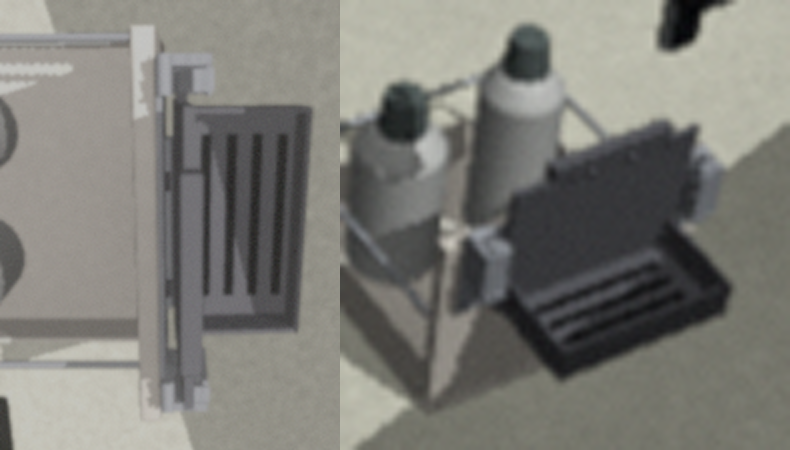

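The caddy stays hung with both ears in the bracket. The rim reads column 326 against an expected 320 though, so it may lean forward a few degrees. I'll zoom in on both slots, before and after, with the last picture.

```bash
python3 - <<'E'
from h import *
r=lambda i,w,h:cv2.resize(i,(w,h),interpolation=cv2.INTER_CUBIC)
a=cv2.imread("pics/w8.png");w=cv2.imread("pics/w2.png");s=cv2.imread("pics/s8.png")
A=r(a[78:118,300:345],337,300);B=r(a[232:272,300:345],337,300);S=r(s[118:178,362:422],300,300)
W=r(w[100:140,300:345],337,300)
s7=r(cv2.imread("pics/s7.png")[118:178,362:422],300,300)
cv2.imwrite("pics/z9.png",np.vstack([np.hstack([A,S]),np.hstack([B,s7])]))
print(pose()[0])
for row in (92,96,200,215,240,248): print(row,a[row,308:345,1])
E
```

```text
[0.54005454 0.17999114 0.48092518]
92 [120 136 153 160 165 166 160 151 143 140 142 144 140 141 141 139 142 142
 145 143 146 144 144 143 140 146 150 151 152 152 150 150 152 149 147 147
 148]
96 [120 136 152 161 165 165 160 141 117 102  97  97 100 101 100  99 102 107
 132 154 162 163 162 159 160 160 160 162 161 155 149 149 150 149 149 148
 146]
200 [131 121 118 113  91  76  75  73  73  65  64  71  92 107 116 114 111 115
 113 117 114 113 104  82  62  53  81  99 108 113 115 113 110  97  70  52
  47]
215 [134 119 117 112 101 101 132 138 125  98  69  72  93 107 112 112 113 114
 114 113 111 115 113 105 109 114 114 112 111 111 115 114 107 110 111 114
 111]
240 [134 123 120 113 104  94  91  91  91  95  89  81  96 110 113 116 115 115
 110 116 116 113 110 104 113 133 141 143 143 146 146 143 141 143 141 143
 144]
248 [138 128 117 116 109 105 107 102 100  94  87  88  82  93 105 109 109 111
 112 110 113 112 106 103 104 122 136 144 144 144 147 149 144 143 144 141
 146]
```

View pics/z9.png

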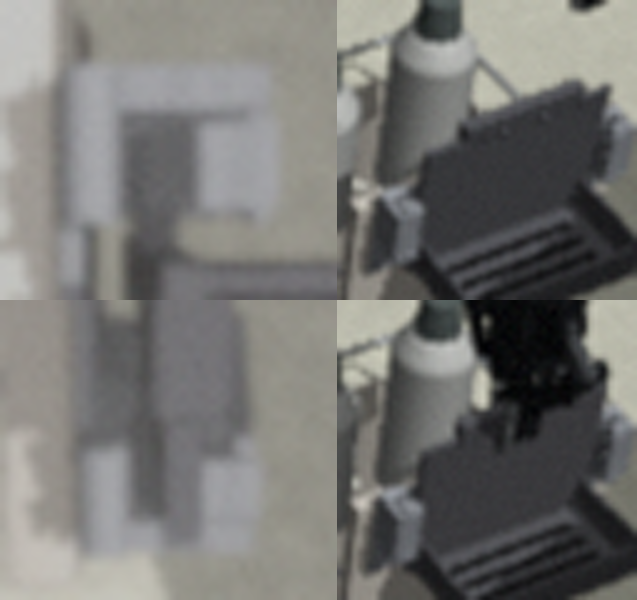

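The zooms and numbers fit a fully home caddy. The fall in force came about 2 mm above a rigid stop, and the leftover moment about z was only 0.03 N·m, so neither clip appears to be holding up one side. The rim edges are parallel to the panel. The lean is what's left after the basket's weight settled against the clips. The arm is clear, so I'm handing in.

```bash
python3 -c "
from h import *
print(bot.get_state()['t'],bot.finish_job())"
```

```text
the job is handed in; nothing more can be done
18.85 None
```

The caddy is hung on the bracket and released, but it leans forward about 3–4°, so "flat and upright" is met only approximately. I handed in at 18.85 s, with the gripper open and clear above it.

- **Picking it up:** I took the smaller dark grey caddy by its rim and lowered its ears into the slots in small force-checked steps.
- **Clips and stop:** The clips resisted with about 7–8 N. The force then fell at tool height 0.362–0.363 m. A rigid stop followed at 0.361 m, where I pressed with about 8–9 N, well under the 30 N limit. The stop puts the bracket about 14 mm above its lowest setting; first contact with the clips had suggested 12 mm.
- **Last checks that agreed:** After release, the ears and base were within about 3 pixels of where a fully home caddy should be. The rim ran parallel to the panel.
- **Check that disagreed:** The rim sits about 5 mm further out than when I held it, which is the forward lean above. I took it as the basket's weight settling against the snapped clips and did not try to correct it.
- **Not confirmed directly:** I could not see the clips themselves over the ears. That both snapped is inferred from the fall in force and the near-zero twist at the stop. The force sensor showed no contact with the bottles, jar or wicker box, but I did not measure their positions again at the end.

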